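Find the full refill bottle by its heft and put it on the scale

TASK

The two white refill bottles with blue caps look alike, but one is full and the other nearly empty: lift to feel which is the heavy one. Set the full bottle down gently, upright, on the middle of the scale's round steel plate, so that the plate sinks under it and the bottle is left standing there. Leave the light bottle standing upright where it was (put it back in its place if you lifted it), and knock neither bottle over.

Things in the scene. Friction and masses are not known exactly. Their poses are not given: they have to be found in the camera images.
- bottle_a: white plastic refill bottle with a blue band and a blue screw cap: round, straight body 54 mm in diameter up to 104 mm above its foot, then a shoulder, cap 34 mm in diameter, 128 mm tall overall. Origin at the centre of its underside, z up along the bottle; round, so yaw does not matter. One of the two bottles is full (400 to 560 g), the other nearly empty (60 to 90 g); which is which cannot be seen, and either may stand nearer the scale. Stands loose on the table
- bottle_b: white plastic refill bottle with a blue band and a blue screw cap: round, straight body 54 mm in diameter up to 104 mm above its foot, then a shoulder, cap 34 mm in diameter, 128 mm tall overall. Origin at the centre of its underside, z up along the bottle; round, so yaw does not matter. One of the two bottles is full (400 to 560 g), the other nearly empty (60 to 90 g); which is which cannot be seen, and either may stand nearer the scale. Stands loose on the table
- plate_top (a point): centre of the upper face of the round steel plate (110 mm in diameter, flat, no rim) on a white scale, whose base measures 150 x 130 mm and is 36 mm high. z up. Unloaded the face is 60 mm above the table; the plate sits on a spring (about 400 N/m) and sinks straight down, and this point with it: 10 mm, to its stop, under the full bottle (face then at 50 mm), only about 2 mm under the nearly empty one. The base does not move

How it is judged (in metres and radians):
At the end, for the whole second after the job is handed in: One bottle stands upright (within 8 degrees) and at rest on the scale plate, within 35 mm of its centre, and it is the full one: the plate has sunk by more than 6 mm. The other bottle stands upright (within 8 degrees) and at rest within 50 mm of where it began (height (world z) of plate_top below 0.054 m and ((horizontal distance between bottle_a and plate_top below 0.035 m and z of bottle_a in the frame of plate_top between -0.005 and 0.008 m and angle between each of bottle_a, bottle_b's own z axis and vertical below 0.15 rad and linear speed of each of bottle_a, bottle_b below 0.03 m/s and distance of bottle_b from where it was at the start of the episode below 0.05 m) or (horizontal distance between bottle_b and plate_top below 0.035 m and z of bottle_b in the frame of plate_top between -0.005 and 0.008 m and angle between each of bottle_b, bottle_a's own z axis and vertical below 0.15 rad and linear speed of each of bottle_b, bottle_a below 0.03 m/s and distance of bottle_a from where it was at the start of the episode below 0.05 m))); the robot touches nothing.
It fails at once if a bottle is knocked over (tilted more than 45 degrees) (angle between any of bottle_a, bottle_b's own z axis and vertical above 0.785 rad).
It fails at once if a bottle is dropped onto the scale plate (arrives within 20 mm of it faster than 0.6 m/s) ((horizontal distance between bottle_a and plate_top below 0.06 m and z of bottle_a in the frame of plate_top between -0.01 and 0.02 m and linear speed of bottle_a above 0.6 m/s) or (horizontal distance between bottle_b and plate_top below 0.06 m and z of bottle_b in the frame of plate_top between -0.01 and 0.02 m and linear speed of bottle_b above 0.6 m/s)).
It also fails if it takes over 58 s, if anything falls off the work surface, if the arm or the gripper's body presses on something with over 40 N, if the wrist force passes 120 N, or if a joint passes its speed limit or range.

ROBOT

A 6-joint arm with a two-finger parallel gripper is mounted at the origin on the work surface. World frame = base frame: x ahead of the robot, y to its left, z up, the work surface at z = 0. Lengths are in mm, angles in rad, forces in N, time in s.
With the tool pointing down it reaches from about 325 to 775 mm from the base axis. Payload 9.3 kg.
Tool frame: the origin (TCP) lies on the centre line of the jaws, within the pads' length; the fingertips stand 19 mm ahead of it and the grasp point (between the pads) is the TCP; z points along the fingers, y is the line along which they close (so a half turn about z gives the same grasp; the last joint's range is limited). The gripper opens to 85 mm and grips with 20 to 120 N. Pads are 22 mm wide; open, the fingers measure 114 mm over their backs; the gripper's body (76 mm by 85 mm) begins 54 mm behind the grasp point. The pads swing forward as they close: fully open they stand 13 mm farther back than shut.
Start: joints at [-1.349, 0.259, 0.021, 1.334, 0, 1.418], TCP at [201.341, -511.819, 250.279] pointing down, gripper open.
Joint ranges: [-3.04, 3.04], [-0.91, 1.82], [-1.04, 1.36], [-1.92, 1.95], [-1.52, 1.45], [-3.14, 3.14]. Speed limits (rad/s): [2.22, 2.22, 2.79, 3.14, 3.14, 3.14].

INTERFACE

Orientations are given as [roll, pitch, yaw] about the fixed x, y, z axes, in that order (R = Rz(yaw) Ry(pitch) Rx(roll)).
In Python, from plant import env gives the robot as it stands. The module is installed in compiled form; this text tells all that it offers.
- The arm moves only by the tool arm_command, never from a script. Its argument "rows" is one flat list of numbers, 5 for each row, row after row: the finger opening in mm, from 0 to 85.4, then the shift along the world's x, y, z each as a share of 0.5 m, from -1 to 1, then the turn about the world's z as a share of 60 degrees, from -1 to 1. In form: [hand, dx, dy, dz, roll, hand, dx, dy, dz, roll, ...]. A call has 1 to 8 rows; each row is the pose to reach, as a shift and turn from the pose commanded when the call began; what a row does not reach only later rows make up. A row lasts 1/12 s, in which the tool goes at most 41.7 mm and 7.16 degrees, less where a joint would pass 70% of its speed; a pose out of reach is approached as far as the arm can. A call with a number of a shift or a turn outside -1 to 1 is refused whole. A call with a gripper value outside its range is refused whole. The fingers move at their own pace and stop on an object; "force" is the grip in N (left out, the last holds). Time passes only in rows, so rows that repeat a pose let the fingers close. It gives the time, the measured TCP pose, the force, the opening and the grip force at its end, in the units of the state.
- env.sense(): the state, without advancing time (a new reading comes with each control period).
- env.snapshot(name): name is "scene" or "top" or "wrist"; returns the picture (420x560x3 uint8, red, green, blue); there is no depth.
- env.camera_info(name): a dict with "fx", "fy", "cx", "cy" (pixels), "dist" ([k1, k2, p1, p2, k3] as OpenCV has them; the pictures are not rectified), "cam_to_world" (4x4, takes a point from camera to world coordinates). Camera axes: x right, y down, z forward; pixel columns grow to the right and rows downward; lengths in mm; the calibration is good to about 2 mm. A picture is of the moment at which its call begins: read the wrist's pose just before it. camera_info takes no time and is no camera call; for the wrist camera it gives the pose at the moment of the call.
- env.job_done(): hands the job in; it is judged then, once.
The state is a dict: "clock": time; "qpos": joint angles; "qvel": joint speeds; "tau": joint torques, N m; "ee_pos": TCP position; "tool_rot": TCP orientation; "ft_force": force on the tool from outside, world axes, zero at the start; "torque": the same for the moment, N m; "grip_width": finger opening in mm; "finger_force": force on a finger pad.
Only numpy, scipy, OpenCV 4.12 (cv2) and the standard library are available. Lean on these libraries where they do the work, as an engineer would, in place of code of your own. Each camera call takes 0.05 s, during which the arm holds its last target. There are 200 camera calls.

## Working session

There is one attempt and no reset: what is moved stays moved. The work goes in short steps, Python scripts to look and compute and a tool call to move; the robot and the scene stay as the last step left them, time stands still between calls to the robot, and variables do not carry over. Pictures are saved under pics/ and viewed, at most 10 in all, crops included, and the job is handed in when it is done.

Besides the shell and the picture viewer there is one more tool, called after ">>>" as name(argument=value, ...) on one line, values as JSON. arm_command: Moves the arm, as the interface text tells. Its arguments: {"type":"object","properties":{"rows":{"type":"array"},"force":{"type":"number"}},"required":["rows"]}

```bash
mkdir -p pics; python3 - <<'E'
from plant import env
import cv2,numpy as np
s=env.sense();print(s)
ims=[]
for n in("scene","top"):
    im=env.snapshot(n)[:,:,::-1];cv2.imwrite(f"pics/{n}0.png",im)
    c=env.camera_info(n);print(n,c)
E
```

```text
{'clock': 0.0, 'qpos': array([-1.34862041e+00,  2.59183562e-01,  2.07574645e-02,  1.33366565e+00,
        1.20599411e-05,  1.41818316e+00]), 'qvel': array([ 9.20512526e-04,  1.01729369e-03,  1.25549137e-03, -6.48809106e-05,
       -6.25458185e-04, -1.96777879e-05]), 'tau': array([ 3.53775276e-04, -5.55636907e+01,  3.44526243e+01,  1.37279255e-02,
       -5.38887684e-05,  1.14509763e-05]), 'ee_pos': array([ 201.27937165, -511.58312616,  249.66913333]), 'tool_rot': array([-3.14031412e+00, -2.08852094e-04,  3.74788942e-01]), 'ft_force': array([-0.27054814, -0.16720996,  0.63693078]), 'torque': array([ 0.02659809,  0.02605977, -0.08433169]), 'finger_force': 0.0, 'grip_width': 85.43415652824899}
scene {'fx': 417.3477064886857, 'fy': 417.3477064886857, 'cx': 281.2156031334026, 'cy': 212.63629221045323, 'dist': array([-0.04718258,  0.        ,  0.        ,  0.        ,  0.        ]), 'cam_to_world': array([[-5.39933309e-01,  6.62587991e-01, -5.19084940e-01,
         1.02500622e+03],
       [ 8.41566419e-01,  4.13658393e-01, -3.47350970e-01,
         3.07558505e+02],
       [-1.54267392e-02, -6.24390813e-01, -7.80959748e-01,
         7.81633079e+02],
       [ 0.00000000e+00,  0.00000000e+00,  0.00000000e+00,
         1.00000000e+00]])}
top {'fx': 392.1567650371597, 'fy': 392.1567650371597, 'cx': 281.86896319430184, 'cy': 214.47295859853506, 'dist': array([0.02626001, 0.        , 0.        , 0.        , 0.        ]), 'cam_to_world': array([[-1.82463551e-03, -9.97500064e-01,  7.06420117e-02,
         4.70387162e+02],
       [-9.99716781e-01,  3.49578022e-03,  2.35401316e-02,
         5.15892897e-01],
       [-2.37282317e-02, -7.05790524e-02, -9.97223931e-01,
         8.38971819e+02],
       [ 0.00000000e+00,  0.00000000e+00,  0.00000000e+00,
         1.00000000e+00]])}
```

View pics/scene0.png

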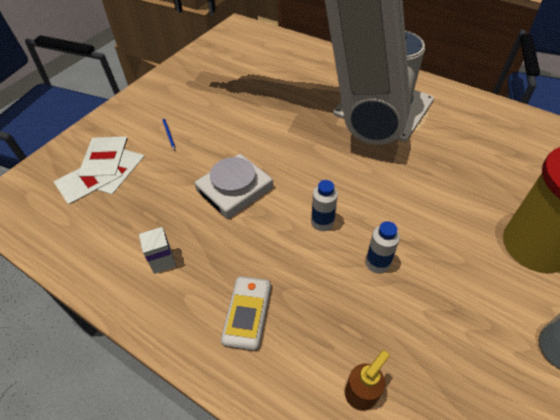

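View pics/top0.png

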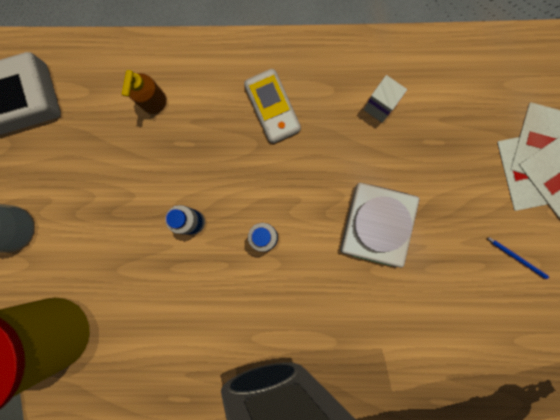

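The scene view shows two bottles right of the scale. In the top view the caps are at about (177,219) and (261,236), and the plate is centred near (383,223). The arm is out of the way.

```bash
cat > h.py <<'E'
import cv2,numpy as np
def ray(c,uv,z):
    K=np.array([[c["fx"],0,c["cx"]],[0,c["fy"],c["cy"]],[0,0,1]])
    p=cv2.undistortPoints(np.array([[uv]],float),K,c["dist"])[0,0]
    T=c["cam_to_world"];d=T[:3,:3]@[p[0],p[1],1];o=T[:3,3]
    return (o+d*(z-o[2])/d[2]).round(1)
def caps(im):  # bright saturated blue blobs (bgr image)
    h=cv2.cvtColor(im,cv2.COLOR_BGR2HSV)
    m=cv2.inRange(h,(105,180,130),(130,255,255))
    n,l,st,ce=cv2.connectedComponentsWithStats(m)
    return [(st[i,4],st[i,:4],ce[i]) for i in range(1,n) if st[i,4]>60]
E
python3 - <<'E'
from plant import env
from h import *
for n in("top","scene"):
    im=cv2.imread(f"pics/{n}0.png");c=env.camera_info(n)
    for a,b,e in caps(im): print(n,a,b,e.round(1),ray(c,e,126))
c=env.camera_info("top");im=cv2.imread("pics/top0.png")
hsv=cv2.cvtColor(im,cv2.COLOR_BGR2HSV)
print(hsv[223,383],hsv[195,360],hsv[200,405])
for r in (223,): print(hsv[r,340:425:3].tolist())
for p in [(383,223)]: print(ray(c,p,60))
print(ray(env.camera_info("scene"),(233,176),60))
E
```

```text
top 228 [167 210  17  17] [175.  218.1] [514.9 213.  126. ]
top 234 [253 228  17  18] [260.9 236.7] [480.5  55.6 126. ]
scene 118 [319 181  14  10] [325.6 185.6] [477.8  56.2 126. ]
scene 158 [380 222  16  13] [388.  228.3] [511.8 213.6 126. ]
[  9  20 169] [ 26  21 183] [ 30  25 185]
[[17, 151, 165], [17, 158, 134], [17, 109, 70], [21, 38, 142], [25, 23, 146], [4, 19, 110], [177, 13, 178], [177, 13, 178], [0, 13, 176], [3, 13, 173], [0, 13, 173], [3, 15, 170], [5, 18, 172], [7, 19, 171], [5, 20, 169], [3, 18, 170], [6, 22, 172], [10, 23, 169], [9, 24, 171], [4, 21, 167], [6, 23, 167], [6, 22, 166], [5, 20, 165], [7, 20, 163], [15, 34, 165], [16, 144, 154], [16, 147, 158], [17, 152, 156], [17, 148, 158]]
[ 508.  -180.7   60. ]
[ 512.  -171.7   60. ]
```

>>> arm_command(rows=[85, 0.278, 0.57, 0, 0.5, 85, 0.278, 0.57, 0, 0.5, 85, 0.278, 0.57, 0, 0.5, 85, 0.278, 0.57, 0, 0.5, 85, 0.278, 0.57, 0, 0.5, 85, 0.278, 0.57, 0, 0.5, 85, 0.278, 0.57, 0, 0.5, 85, 0.278, 0.57, 0, 0.5], force=40)

```text
clock: 0.77
ee_pos: [340.8, -223.6, 250.3]
tool_rot: [-3.141, -0.001, 0.9]
ft_force: [0.9, -1.0, 0.8]
grip_width: 85.0
finger_force: 0.0
```

>>> arm_command(rows=[85, 0.278, 0.566, 0, 0.5, 85, 0.278, 0.566, 0, 0.5, 85, 0.278, 0.566, 0, 0.5, 85, 0.278, 0.566, 0, 0.5, 85, 0.278, 0.566, 0, 0.5, 85, 0.278, 0.566, 0, 0.5, 85, 0.278, 0.566, 0, 0.5, 85, 0.278, 0.566, 0, 0.5])

```text
clock: 1.43
ee_pos: [480.2, 59.7, 249.9]
tool_rot: [-3.141, -0.001, 1.424]
ft_force: [-0.7, -1.1, -0.1]
grip_width: 84.9
finger_force: 0.0
```

```bash
python3 - <<'E'
from plant import env
from h import *
c=env.camera_info("wrist");im=env.snapshot("wrist")[:,:,::-1];cv2.imwrite("pics/w1.png",im)
s=env.sense();print(s["ee_pos"],s["tool_rot"],s["ft_force"],s["qpos"],s["qvel"].round(3))
for a,b,e in caps(im): print(a,b,e,ray(c,e,126))
E
```

```text
[481.21801283  61.24462574 249.690022  ] [-3.14137002e+00 -1.74789440e-03  1.42531079e+00] [-0.41083256  1.33727782 -0.76074344] [-0.04762721  0.14790993 -0.1239175   1.29901969  0.00176128  1.66865441] [-0.081 -0.027 -0.051  0.001 -0.018 -0.12 ]
371 [278   0  39  13] [296.93261456   4.76280323] [513.7 204.3 126. ]
```

View pics/w1.png

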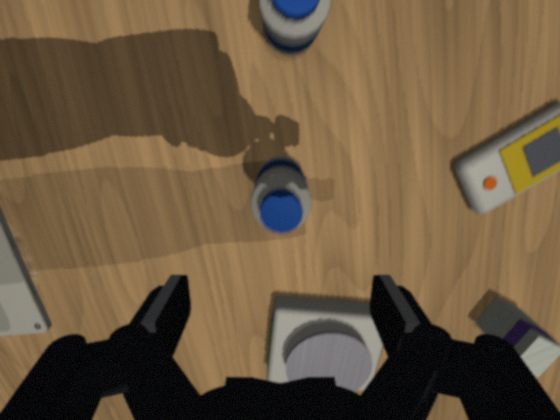

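The wrist view shows the near cap at (282,212), the plate at about (328,360), and the far bottle cut off at the top edge.

>>> arm_command(rows=[85, 0, 0, 0, 0, 85, 0, 0, 0, 0, 85, 0, 0, 0, 0])

```text
clock: 1.73
ee_pos: [478.9, 55.5, 250.1]
tool_rot: [-3.141, 0.0, 1.421]
ft_force: [-0.9, 0.2, -0.2]
grip_width: 85.1
finger_force: 0.0
```

```bash
python3 - <<'E'
from plant import env
from h import *
s=env.sense();print(s["ee_pos"],s["ft_force"])
c=env.camera_info("wrist");im=env.snapshot("wrist")[:,:,::-1]
h=cv2.cvtColor(im,cv2.COLOR_BGR2HSV);m=cv2.inRange(h,(105,200,110),(130,255,255))
n,l,st,ce=cv2.connectedComponentsWithStats(m)
for i in range(1,n):
    if st[i,4]>100: print(st[i],ce[i],ray(c,ce[i],127))
# plate ellipse: low sat, neutral/pinkish
g=im[280:400,260:390];cv2.imwrite("pics/g.png",g)
hh=h[355,260:400:5];print(hh.tolist())
E
```

```text
[478.90443475  55.54439828 250.09740652] [-0.89205509  0.1686606  -0.19844059]
[[17, 116, 147], [17, 119, 101], [40, 25, 90], [21, 21, 159], [18, 21, 160], [21, 23, 77], [160, 6, 124], [158, 8, 126], [150, 6, 128], [165, 4, 129], [160, 6, 127], [160, 6, 126], [158, 8, 127], [150, 8, 126], [165, 4, 125], [150, 6, 129], [150, 6, 127], [150, 2, 126], [150, 6, 125], [140, 6, 125], [150, 6, 127], [150, 8, 123], [150, 4, 124], [21, 21, 161], [18, 58, 132], [17, 115, 144], [130, 191, 8], [60, 64, 8]]
```

```bash
python3 - <<'E'
from plant import env
from h import *
c=env.camera_info("wrist");im=env.snapshot("wrist")[:,:,::-1]
h=cv2.cvtColor(im,cv2.COLOR_BGR2HSV);m=cv2.inRange(h,(100,150,90),(130,255,255))
n,l,st,ce=cv2.connectedComponentsWithStats(m)
for i in range(1,n):
    if st[i,4]>100: print(st[i],ce[i],ray(c,ce[i],127))
m=cv2.inRange(h,(130,0,100),(179,15,140));m[:280]=0
n,l,st,ce=cv2.connectedComponentsWithStats(m);i=1+np.argmax(st[1:,4])
pts=np.argwhere(l==i)[:,::-1];x,y,w,hh,a=st[i];print(st[i]);cv2.imwrite("pics/pm.png",m)
# centre from left/right extremes at widest row
rows=[(np.ptp(pts[pts[:,1]==r][:,0]),r,pts[pts[:,1]==r][:,0].mean()) for r in range(y,y+hh)]
b=max(rows);print(b,ray(c,(b[2],b[1]),60), ray(c,(x,b[1]),60),ray(c,(x+w,b[1]),60),ray(c,(b[2],y),60))
E
```

```text
[276   0  40  12 331] [295.64350453   4.17220544] [512. 200. 127.]
[ 261  195   41   34 1126] [280.80905861 210.55950266] [480.1  55.8 127. ]
[ 287  331   85   59 3515]
(np.int64(84), 367, np.float64(329.3809523809524)) [ 506.4 -181.2   60. ] [ 453.8 -172.8   60. ] [ 559.8 -190.5   60. ] [ 511.6 -125.1   60. ]
```

>>> arm_command(rows=[85, 0.002, 0, -0.06, 0, 85, 0.002, 0, -0.12, 0, 85, 0.002, 0, -0.18, 0, 85, 0.002, 0, -0.24, 0, 85, 0.002, 0, -0.29, 0, 85, 0.002, 0, -0.32, 0, 85, 0.002, 0, -0.33, 0, 85, 0.002, 0, -0.33, 0])

```text
clock: 2.5
ee_pos: [479.6, 55.4, 84.6]
tool_rot: [-3.14, 0.0, 1.42]
ft_force: [-0.2, -0.3, -0.0]
grip_width: 85.0
finger_force: 0.0
```

>>> arm_command(rows=[45, 0, 0, 0, 0, 45, 0, 0, 0, 0, 45, 0, 0, 0, 0, 45, 0, 0, 0, 0, 45, 0, 0, 0, 0, 45, 0, 0, 0, 0, 45, 0, 0, 0, 0, 45, 0, 0, 0, 0], force=40)

```text
clock: 3.17
ee_pos: [480.9, 56.1, 86.8]
tool_rot: [3.139, -0.0, 1.422]
ft_force: [-1.9, -0.6, 5.7]
grip_width: 53.0
finger_force: 40.9
```

>>> arm_command(rows=[45, 0, 0, 0.02, 0, 45, 0, 0, 0.04, 0, 45, 0, 0, 0.06, 0, 45, 0, 0, 0.06, 0, 45, 0, 0, 0.06, 0, 45, 0, 0, 0.06, 0, 45, 0, 0, 0.06, 0, 45, 0, 0, 0.06, 0])

```text
clock: 3.83
ee_pos: [480.1, 56.2, 114.8]
tool_rot: [-3.141, 0.0, 1.422]
ft_force: [0.9, -0.7, -1.0]
grip_width: 52.5
finger_force: 42.1
```

>>> arm_command(rows=[45, 0, 0, 0, 0, 45, 0, 0, 0, 0])

```text
clock: 4.0
ee_pos: [480.2, 56.2, 115.0]
tool_rot: [-3.141, 0.0, 1.422]
ft_force: [-0.3, -1.2, -1.0]
grip_width: 52.9
finger_force: 42.1
```

About 0.8 N of load, so this looks like the light bottle. Putting it back.

>>> arm_command(rows=[45, 0, 0, -0.015, 0, 45, 0, 0, -0.03, 0, 45, 0, 0, -0.042, 0, 45, 0, 0, -0.05, 0, 45, 0, 0, -0.055, 0, 45, 0, 0, -0.057, 0, 45, 0, 0, -0.057, 0, 45, 0, 0, -0.057, 0])

```text
clock: 4.67
ee_pos: [480.1, 56.2, 86.9]
tool_rot: [-3.141, 0.0, 1.422]
ft_force: [-2.9, 0.5, 4.0]
grip_width: 53.0
finger_force: 42.6
```

>>> arm_command(rows=[60, 0, 0, 0, 0, 60, 0, 0, 0, 0, 60, 0, 0, 0, 0, 85, 0, 0, 0, 0, 85, 0, 0, 0, 0, 85, 0, 0, 0, 0, 85, 0, 0, 0, 0, 85, 0, 0, 0, 0])

```text
clock: 5.33
ee_pos: [480.3, 56.2, 86.8]
tool_rot: [-3.142, 0.0, 1.422]
ft_force: [-0.2, 1.1, 0.8]
grip_width: 85.1
finger_force: 0.0
```

>>> arm_command(rows=[85, 0, 0, 0.05, 0, 85, 0, 0, 0.12, 0, 85, 0, 0, 0.2, 0, 85, 0, 0, 0.28, 0, 85, 0, 0, 0.326, 0, 85, 0, 0, 0.326, 0, 85, 0, 0, 0.326, 0, 85, 0, 0, 0.326, 0])

```text
clock: 6.0
ee_pos: [480.0, 56.2, 249.0]
tool_rot: [-3.141, 0.0, 1.422]
ft_force: [-1.5, 0.5, -0.4]
grip_width: 84.7
finger_force: 0.0
```

```bash
python3 - <<'E'
from plant import env
from h import *
s=env.sense();print(s["ee_pos"],s["ft_force"],s["qpos"])
for cam in("wrist","top"):
    c=env.camera_info(cam);im=env.snapshot(cam)[:,:,::-1]
    cv2.imwrite(f"pics/{cam}2.png",im)
    h=cv2.cvtColor(im,cv2.COLOR_BGR2HSV);m=cv2.inRange(h,(100,150,90),(130,255,255))
    n,l,st,ce=cv2.connectedComponentsWithStats(m)
    for i in range(1,n):
        if st[i,4]>100: print(cam,st[i],ce[i],ray(c,ce[i],127))
E
```

```text
[479.98248509  56.19108111 249.04080689] [-1.47912686  0.5413521  -0.44003914] [-5.73108125e-02  1.45707240e-01 -1.28258737e-01  1.29777494e+00
 -2.91772034e-05  1.66230921e+00]
wrist [274   0  42  13 383] [294.57441253   4.71279373] [511.9 200.5 127. ]
wrist [ 258  195   41   36 1156] [278.03719723 211.91089965] [478.8  56.4 127. ]
top [494 242  54  36 171] [520.36842105 259.42105263] [ 439.9 -403.2  127. ]
```

>>> arm_command(rows=[85, 0.066, 0.314, 0, 0, 85, 0.066, 0.314, 0, 0, 85, 0.066, 0.314, 0, 0, 85, 0.066, 0.314, 0, 0, 85, 0.066, 0.314, 0, 0, 85, 0.066, 0.314, 0, 0, 85, 0.066, 0.314, 0, 0, 85, 0.066, 0.314, 0, 0])

```text
clock: 6.77
ee_pos: [513.0, 212.3, 249.2]
tool_rot: [-3.141, 0.001, 1.421]
ft_force: [-0.4, -1.3, 0.4]
grip_width: 85.2
finger_force: 0.0
```

```bash
python3 - <<'E'
from plant import env
from h import *
s=env.sense();print(s["ee_pos"],s["ft_force"])
c=env.camera_info("wrist");im=env.snapshot("wrist")[:,:,::-1]
h=cv2.cvtColor(im,cv2.COLOR_BGR2HSV);m=cv2.inRange(h,(100,150,90),(130,255,255))
n,l,st,ce=cv2.connectedComponentsWithStats(m)
for i in range(1,n):
    if st[i,4]>100: print(st[i],ce[i],ray(c,ce[i],127))
E
```

```text
[513.04388207 212.30402259 249.23551946] [-0.36892908 -1.28674697  0.43145734]
[ 260  195   41   35 1144] [280.21416084 211.05244755] [513.6 212.8 127. ]
[253 352  33  26 681] [268.96182085 364.05580029] [479.3  58.3 127. ]
```

Aligned on the far bottle, so I'll descend, grip at 50 N and lift.

>>> arm_command(rows=[85, 0.001, 0, -0.06, 0, 85, 0.001, 0, -0.12, 0, 85, 0.001, 0, -0.18, 0, 85, 0.001, 0, -0.24, 0, 85, 0.001, 0, -0.29, 0, 85, 0.001, 0, -0.32, 0, 85, 0.001, 0, -0.328, 0, 85, 0.001, 0, -0.328, 0])

```text
clock: 7.48
ee_pos: [513.4, 212.1, 85.1]
tool_rot: [-3.14, 0.001, 1.42]
ft_force: [0.8, -0.1, 0.7]
grip_width: 85.0
finger_force: 0.0
```

>>> arm_command(rows=[45, 0, 0, 0, 0, 45, 0, 0, 0, 0, 45, 0, 0, 0, 0, 45, 0, 0, 0, 0, 45, 0, 0, 0, 0, 45, 0, 0, 0, 0, 45, 0, 0, 0, 0, 45, 0, 0, 0, 0], force=50)

```text
clock: 8.15
ee_pos: [514.4, 213.3, 87.5]
tool_rot: [3.139, -0.001, 1.422]
ft_force: [-1.7, -0.3, 5.9]
grip_width: 52.6
finger_force: 51.6
```

>>> arm_command(rows=[45, 0, 0, 0.02, 0, 45, 0, 0, 0.04, 0, 45, 0, 0, 0.06, 0, 45, 0, 0, 0.06, 0, 45, 0, 0, 0.06, 0, 45, 0, 0, 0.06, 0, 45, 0, 0, 0.06, 0, 45, 0, 0, 0.06, 0])

```text
clock: 8.82
ee_pos: [513.5, 213.1, 115.3]
tool_rot: [-3.141, 0.0, 1.422]
ft_force: [0.1, -0.0, -4.9]
grip_width: 53.0
finger_force: 53.8
```

The wrist reads about 5 N, so this is the full bottle. I'll lift it clear and carry it to the plate.

>>> arm_command(rows=[45, 0, 0, 0.03, 0, 45, 0, 0, 0.07, 0, 45, 0, 0, 0.12, 0, 45, 0, 0, 0.17, 0, 45, 0, 0, 0.22, 0, 45, 0, 0, 0.25, 0, 45, 0, 0, 0.26, 0, 45, 0, 0, 0.26, 0])

```text
clock: 9.48
ee_pos: [514.2, 213.3, 246.5]
tool_rot: [3.14, -0.001, 1.422]
ft_force: [0.1, 0.9, -3.8]
grip_width: 52.6
finger_force: 54.3
```

>>> arm_command(rows=[45, -0.001, -0.02, 0, 0, 45, -0.002, -0.06, 0, 0, 45, -0.003, -0.11, 0, 0, 45, -0.004, -0.17, 0, 0, 45, -0.005, -0.23, 0, 0, 45, -0.006, -0.29, 0, 0, 45, -0.006, -0.35, 0, 0, 45, -0.006, -0.4, 0, 0])

```text
clock: 10.15
ee_pos: [509.8, 11.0, 244.1]
tool_rot: [-3.139, 0.001, 1.421]
ft_force: [1.0, -0.0, -4.0]
grip_width: 52.8
finger_force: 54.2
```

>>> arm_command(rows=[45, -0.001, -0.06, 0, 0, 45, -0.002, -0.12, 0, 0, 45, -0.003, -0.18, 0, 0, 45, -0.004, -0.24, 0, 0, 45, -0.005, -0.3, 0, 0, 45, -0.006, -0.35, 0, 0, 45, -0.006, -0.376, 0, 0, 45, -0.006, -0.386, 0, 0])

```text
clock: 10.82
ee_pos: [507.0, -181.9, 244.0]
tool_rot: [-3.139, -0.001, 1.419]
ft_force: [-0.1, 0.6, -4.3]
grip_width: 52.8
finger_force: 54.2
```

>>> arm_command(rows=[45, 0, 0, 0, 0, 45, 0, 0, 0, 0, 45, 0, 0, 0, 0, 45, 0, 0, 0, 0])

```text
clock: 11.15
ee_pos: [507.8, -178.7, 245.8]
tool_rot: [-3.141, -0.0, 1.424]
ft_force: [-0.3, 0.2, -4.9]
grip_width: 53.0
finger_force: 54.2
```

```bash
python3 - <<'E'
from plant import env
from h import *
s=env.sense();print(s["ee_pos"],s["ft_force"])
a=env.snapshot("scene")[:,:,::-1];cv2.imwrite("pics/s3.png",a)
E
```

```text
[ 507.84875255 -178.66037348  245.77576149] [-0.31460312  0.18521272 -4.87494315]
```

View pics/s3.png

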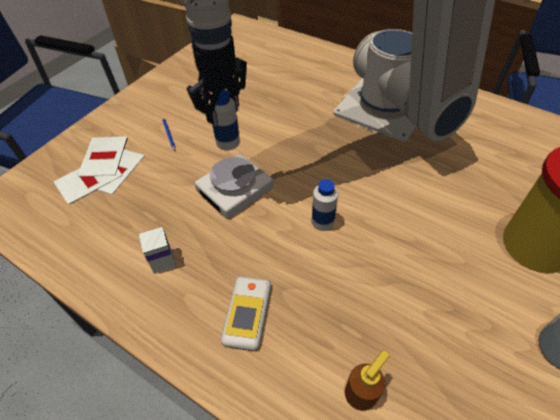

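The scene view shows the full bottle upright in the gripper above the plate, with its foot at about (227,145). The light bottle is standing at (325,205). Lowering now.

>>> arm_command(rows=[45, 0, 0, -0.03, 0, 45, 0, 0, -0.07, 0, 45, 0, 0, -0.11, 0, 45, 0, 0, -0.14, 0, 45, 0, 0, -0.16, 0, 45, 0, 0, -0.17, 0, 45, 0, 0, -0.176, 0, 45, 0, 0, -0.18, 0])

```text
clock: 11.87
ee_pos: [508.2, -179.8, 156.1]
tool_rot: [3.141, 0.0, 1.422]
ft_force: [0.8, -0.7, -3.7]
grip_width: 53.1
finger_force: 54.1
```

>>> arm_command(rows=[45, 0, 0, -0.004, 0, 45, 0, 0, -0.008, 0, 45, 0, 0, -0.012, 0, 45, 0, 0, -0.016, 0, 45, 0, 0, -0.02, 0, 45, 0, 0, -0.024, 0, 45, 0, 0, -0.026, 0, 45, 0, 0, -0.026, 0])

```text
clock: 12.53
ee_pos: [508.0, -179.9, 142.8]
tool_rot: [3.141, 0.0, 1.422]
ft_force: [-0.2, 0.6, -2.6]
grip_width: 52.8
finger_force: 54.3
```

>>> arm_command(rows=[45, 0, 0, -0.002, 0, 45, 0, 0, -0.004, 0, 45, 0, 0, -0.006, 0, 45, 0, 0, -0.008, 0, 45, 0, 0, -0.01, 0, 45, 0, 0, -0.01, 0, 45, 0, 0, -0.01, 0, 45, 0, 0, -0.01, 0])

```text
clock: 13.2
ee_pos: [508.0, -179.9, 137.9]
tool_rot: [3.141, 0.0, 1.422]
ft_force: [0.9, -0.0, -0.9]
grip_width: 52.7
finger_force: 54.5
```

>>> arm_command(rows=[45, 0, 0, -0.002, 0, 45, 0, 0, -0.003, 0, 45, 0, 0, -0.003, 0, 45, 0, 0, -0.003, 0])

```text
clock: 13.53
ee_pos: [507.9, -180.0, 137.3]
tool_rot: [3.14, 0.001, 1.422]
ft_force: [-2.3, 0.9, 9.1]
grip_width: 52.8
finger_force: 55.3
```

>>> arm_command(rows=[54, 0, 0, 0, 0, 56, 0, 0, 0, 0, 58, 0, 0, 0, 0, 60, 0, 0, 0, 0, 65, 0, 0, 0, 0, 75, 0, 0, 0, 0, 85, 0, 0, 0, 0, 85, 0, 0, 0, 0])

```text
clock: 14.2
ee_pos: [507.8, -179.8, 136.2]
tool_rot: [-3.142, -0.0, 1.422]
ft_force: [-0.5, -0.5, 0.1]
grip_width: 85.2
finger_force: 0.0
```

>>> arm_command(rows=[85, 0, 0, 0.02, 0, 85, 0, 0, 0.05, 0, 85, 0, 0, 0.1, 0, 85, 0, 0, 0.16, 0, 85, 0, 0, 0.24, 0, 85, 0, 0, 0.26, 0, 85, 0, 0, 0.26, 0, 85, 0, 0, 0.26, 0])

```text
clock: 14.87
ee_pos: [508.0, -179.9, 267.0]
tool_rot: [3.14, 0.001, 1.422]
ft_force: [-0.7, -0.6, -0.5]
grip_width: 85.2
finger_force: 0.0
```

```bash
python3 - <<'E'
from plant import env
from h import *
s=env.sense();print(s["ee_pos"],s["ft_force"],s["grip_width"])
a=env.snapshot("scene")[:,:,::-1];cv2.imwrite("pics/s4.png",a)
c=env.camera_info("wrist");im=env.snapshot("wrist")[:,:,::-1]
h=cv2.cvtColor(im,cv2.COLOR_BGR2HSV);m=cv2.inRange(h,(100,150,90),(130,255,255))
n,l,st,ce=cv2.connectedComponentsWithStats(m)
for i in range(1,n):
    if st[i,4]>100: print(st[i],ce[i],ray(c,ce[i],177))
e=cv2.resize(a[100:260,150:370],None,fx=3,fy=3);cv2.imwrite("pics/s4c.png",e)
E
```

```text
[ 507.97435081 -179.85719422  266.9816421 ] [-0.6853997  -0.64827083 -0.48316436] 85.22105726215457
[ 256  216   47   33 1157] [279.21694036 231.3872083 ] [ 507.  -182.7  177. ]
[254 337  27  41 165] [266.72121212 356.72121212] [ 479.9 -292.9  177. ]
```

View pics/s4c.png

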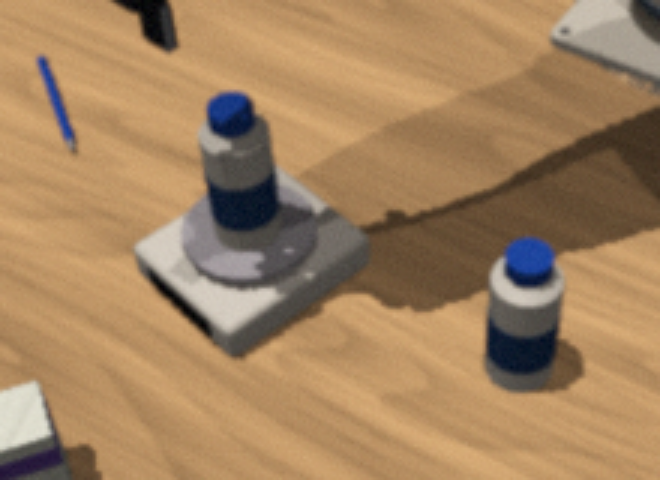

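The enlarged crop shows the full bottle upright on the lowered plate: foot at about (247,232) and plate centre at about (250,235). The light bottle is upright at (522,315), and the gripper is clear of both.

```bash
python3 -c "
from plant import env
print(env.job_done())"
```

```text
the job is handed in; nothing more can be done
None
```

I set the full bottle (about 5 N of lift force) upright near the middle of the scale plate. The light one is back upright within about 2 mm of its starting place. The job was handed in at about 15 s; no verdict was shown.

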